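Dock the card reader in its sprung charging stand

TASK

Put the card reader on charge: take the orange knob and draw the stand's sprung curved arm right back until it stays back by itself, lay the reader flat on the plate and slide its contact end in under the lip of the contact jaw until it is pressed firmly but gently home against the contacts, then take the knob again and ease the arm back until its nose clamps the reader against the side ledge. The jaw is set a little differently every time, so feel for it; push with about 6 to 12 newtons for a moment, never more than 16. Do not let the arm snap shut, and leave the other things on the bar where they are.

Things in the scene. Friction and masses are not known exactly. Their poses are not given: they have to be found in the camera images.
- stand: Low charging stand fixed to the counter: dark plate, top 10 mm above the counter. Origin: counter level under the centre of a reader seated with the contact jaw fully back; +x to the jaw, +y to the curved arm. Plate x -56 to +100, y -50 to +66 mm. Side ledge: aluminium block, x +5 to +45, inner face y -30 mm, 13 mm above the plate; the reader's -y side lies against it.
- card_reader: Black card reader 90 x 60 x 16 mm (x, y, z), about 0.19 kg, lying flat, keys up. Origin: centre of its underside. Screen and contact end (four brass pads on the end face) at +x, red, yellow and green keys at -x. The contact end goes against the jaw's face. Grip it across its 60 mm width at about x -20 mm, so the fingers stay clear of the side ledge.
- reader_contacts (a point): Middle of the reader's contact end face, at its x +45, z +8 mm.
- clip_arm (a joint): Swing of the curved steel arm on its upright pivot, rad: 0 shut with nothing in the stand, about 0.07 nose on a reader that lies against the side ledge, 0.80 fully back. Growing values turn it clockwise from above, away from the seat. Over-centre spring: driven shut below 0.40, driven back above; 7 to 9 N at the knob at either end, falling to none at 0.40. Let go below 0.40 it snaps shut.
- clip_hinge (a point): The arm's pivot axis (vertical), at stand x +85, y +52 mm; axes as the stand's.
- clip_knob (a point): Grip point on the orange knob at the arm's free end: upright round pin 12 mm in diameter (head 15 mm), the point on its axis, 49.5 mm above the counter; top of the head 63.5 mm, rod that carries it 15 to 23 mm above the counter. 99 mm from the pivot. With the arm on the seated reader it is at stand x -14, y +60 mm.
- clip_nose (a point): Centre of the black rubber nose of the arm, 13 mm in diameter, 18 mm above the counter, 78 mm from the pivot. Seated, it presses the reader's +y side at stand x +8 mm with about 10 N.
- service_bell: Cream desk bell on a black foot, 69 mm wide, 59 mm high. Leave it alone.
- order_pad: Green spiral order pad 140 x 93 x 14 mm. Leave it alone.
- pencil_a: Blue pencil, 162 mm long, by the order pad. Leave it alone.
- portafilter_spare: Spare portafilter with black handle, 201 mm long, lying on the counter. Leave it alone.
- tamper: Tamper with wooden handle, 58 mm wide, 84 mm high. Leave it alone.
- coffee_cup: Cup of coffee on a saucer, 84 mm wide with handle, 51 mm high. Leave it alone.
- keys_till: Bunch of keys with a green tag, lying flat. Leave it alone.
- contact_rail: Rail with the fixed edge, same frame as the stand. Its aluminium jaw (y -42 to +40 mm) has brass contacts on its upright face and is clamped by two screws: the face is anywhere from x +21 to +45 mm (not measured: feel for it). Its lip overhangs the face by 5 mm, underside 19.5 mm, top 23.5 mm above the plate. Contacts need over 5 N for 0.3 s, break above 16 N. The arm cannot push the reader home.

How it is judged (in metres and radians):
On the way, in this order (a step that is already met when the one before it is completed fails the run):
1. the curved arm is drawn right back and stays there with the hand off it (value of joint clip_arm above 0.7 rad and contact force between the fingers and clip_arm below 0.3 N), for 0.2 s.
2. with the arm still back, the reader lies flat under the lip and is pressed against the contacts with more than 5 N for 0.3 s (value of joint clip_arm above 0.6 rad and contact force between card_reader and contact_rail above 5 N and x of jaw_face in the frame of card_reader below 0.0475 m and angle between the x axis of card_reader and the x axis of stand, either way round below 0.06 rad and angle between card_reader's own z axis and vertical below 0.06 rad and z of card_reader in the frame of stand below 0.013 m), for 0.3 s.
At the end, for the whole second after the job is handed in: Reader flat on the plate, contact end under the lip and within 2 mm of the jaw's face, side within 2 mm of the side ledge, square within 0.05 rad; arm shut on it (below 0.13 rad), nose pressing it with more than 3 N; all at rest (x of jaw_face in the frame of card_reader below 0.0475 m and y of card_reader in the frame of stand between -0.002 and 0.002 m and z of card_reader in the frame of stand between 0.008 and 0.012 m and x of reader_contacts in the frame of stand above 0.015 m and angle between card_reader's own z axis and vertical below 0.05 rad and angle between the x axis of card_reader and the x axis of stand, either way round below 0.05 rad and value of joint clip_arm below 0.13 rad and contact force between card_reader and clip_arm above 3 N and linear speed of card_reader below 0.01 m/s); the robot touches nothing.
It fails at once if the charging contacts were pushed with more than 16 N (contact force between card_reader and contact_rail above 16 N).
It fails at once if the arm was let go and snapped shut (faster than 3 rad/s while still more than 0.18 rad open) (velocity of joint clip_arm below -3 rad/s and value of joint clip_arm above 0.18 rad).
It fails at once if the reader was turned over (angle between card_reader's own z axis and vertical above 0.6 rad).
It fails at once if another thing on the bar was moved by more than 3 cm (distance of any of service_bell, order_pad, pencil_a, portafilter_spare, tamper, coffee_cup, keys_till from where it was at the start of the episode above 0.03 m).
It also fails if it takes over 72 s, if anything falls off the work surface, if the arm or the gripper's body presses on something with over 40 N, if the wrist force passes 120 N, or if a joint passes its speed limit or range.

ROBOT

A 6-joint arm with a two-finger parallel gripper is mounted at the origin on a cart in front of the work surface, level with it; the furniture and walls round the work are solid. World frame = base frame: x ahead of the robot, y to its left, z up, the work surface at z = 0. Lengths are in mm, angles in rad, forces in N, time in s.
With the tool pointing down it reaches from about 325 to 775 mm from the base axis. Payload 9.3 kg.
Tool frame: the origin (TCP) lies at the very end of the fingers, on their centre line; the grasp point (between the pads) lies 19 mm behind it (env.pinch_z is the distance from the TCP to the grasp point, in mm); z points along the fingers, y is the line along which they close (so a half turn about z gives the same grasp; the last joint's range is limited). The gripper opens to 85 mm and grips with 20 to 120 N. Pads are 22 mm wide; open, the fingers measure 114 mm over their backs; the gripper's body (76 mm by 85 mm) begins 54 mm behind the grasp point. The pads swing forward as they close: fully open they stand 13 mm farther back than shut.
Start: joints at [1.177, 0.259, 0.021, 1.334, 0, 1.418], TCP at [131.165, 534.128, 231.279] pointing down, gripper open.
Joint ranges: [-3.04, 3.04], [-0.91, 1.82], [-1.04, 1.36], [-1.92, 1.95], [-1.52, 1.45], [-3.14, 3.14]. Speed limits (rad/s): [2.22, 2.22, 2.79, 3.14, 3.14, 3.14].

INTERFACE

Orientations are given as a rotation vector (axis times angle).
In Python, from workcell import state, get_image, env gives the robot as it stands.
- The arm moves only by the tool step_arm, never from a script. Its argument "plan" is a list of rows, each an object of numbers: "x", "y", "z": the shift along the tool's x, y, z in cm; "rx", "ry", "rz": the turn, a rotation vector about the tool's x, y, z in rad; "hand": the finger opening in cm, from 0 to 8.54. A call has 1 to 20 rows; each row is the pose to reach, as a shift and turn from the pose commanded when the call began, along the tool's axes at that moment; what a row does not reach only later rows make up. A row lasts 1/12 s, in which the tool goes at most 41.7 mm and 7.16 degrees, less where a joint would pass 70% of its speed; a pose out of reach is approached as far as the arm can. A call with a gripper value outside its range is refused whole. The fingers move at their own pace and stop on an object; the grip force is fixed at half the most. Time passes only in rows, so rows that repeat a pose let the fingers close. It gives the time, the measured TCP pose, the force, the opening and the grip force at its end, in the units of the state.
- state(): the state, without advancing time (a new reading comes with each control period).
- get_image(name): name is "side" or "top" or "wrist"; returns a dict with "image" (480x640x3 uint8, red, green, blue), "fx", "fy", "cx", "cy" (pixels), "R" (3x3) and "t" (3): a world point X has camera coordinates R X + t. Camera axes: x right, y down, z forward; pixel columns grow to the right and rows downward; lengths in mm; the calibration is good to about 2 mm. The wrist camera is an equidistant fisheye: a pixel r from the principal point sees the ray r / f radians off the axis. A picture is of the moment at which its call begins. There is no depth.
- env.job_done(): hands the job in; it is judged then, once.
The state is a dict: "time": time; "joint_positions": joint angles; "dq": joint speeds; "joint_efforts": joint torques, N m; "eef_pos": TCP position; "tcp_rot": TCP orientation; "contact_force": force on the tool from outside, world axes, zero at the start; "ft_torque": the same for the moment, N m; "opening": opening from 0.0 (shut) to 1.0 (fully open); "grasp_force": force on a finger pad.
Only numpy, scipy, OpenCV 4.12 (cv2) and the standard library are available. Lean on these libraries where they do the work, as an engineer would, in place of code of your own. Each camera call takes 0.05 s, during which the arm holds its last target. There are 200 camera calls.

## Working session

There is one attempt and no reset: what is moved stays moved. The work goes in short steps, Python scripts to look and compute and a tool call to move; the robot and the scene stay as the last step left them, time stands still between calls to the robot, and variables do not carry over. Pictures are saved under pics/ and viewed, at most 10 in all, crops included, and the job is handed in when it is done.

Besides the shell and the picture viewer there is one more tool, called after "Emit:" by a JSON object that holds its "fn" and its "kwargs", one argument or row to a line. step_arm: Moves the arm, as the interface text tells. Its arguments: {"type":"object","properties":{"plan":{"type":"array","items":{"type":"object","properties":{"x":{"type":"number"},"y":{"type":"number"},"z":{"type":"number"},"rx":{"type":"number"},"ry":{"type":"number"},"rz":{"type":"number"},"hand":{"type":"number"}}}}},"required":["plan"]}

```bash
mkdir -p pics; cat > h.py <<'E'
import numpy as np, cv2
from workcell import state, get_image, env
def save(n,f):
    d=get_image(n); cv2.imwrite('pics/'+f,d['image'][:,:,::-1]); np.savez('pics/'+f+'.npz',**d); return d
def load(f): return dict(np.load('pics/'+f+'.npz'))
def ray(d,u,v,z,fish=False):
    a=np.array([(u-d['cx'])/d['fx'],(v-d['cy'])/d['fy'],1.0])
    if fish:
        r=np.hypot(a[0],a[1]); a=np.array([a[0]/r*np.sin(r),a[1]/r*np.sin(r),np.cos(r)]) if r>1e-9 else np.array([0,0,1.])
    R,t=d['R'],d['t']; c=-R.T@t; w=R.T@a
    return c+w*(z-c[2])/w[2]
E
python3 - <<'E'
from h import *
for n in('top','side'): d=save(n,n+'0.png'); print(n,-d['R'].T@d['t'],d['R'][2])
print(state())
E
```

```text
top [ 225.01857595   14.62422213 1268.90457243] [ 0.27582351  0.05119062 -0.95984421]
side [527.70514406 946.02883072 850.23160799] [ 0.04221386 -0.75809325 -0.65077847]
{'time': 0.1, 'joint_positions': array([1.17737182e+00, 2.59135155e-01, 2.08400473e-02, 1.33367660e+00,
       6.62436305e-07, 1.41817371e+00]), 'dq': array([ 0.00018237, -0.00052291, -0.00066799,  0.00099474,  0.00049841,
       -0.00128703]), 'joint_efforts': array([ 3.29779541e-03, -5.56699061e+01,  3.45068550e+01,  1.17001921e-02,
       -1.74788274e-04,  3.53733736e-07]), 'eef_pos': array([131.08772061, 533.90151494, 230.72795594]), 'tcp_rot': array([-3.77299303e-01, -3.11853350e+00,  1.77743963e-03]), 'contact_force': array([ 0.19158853, -0.10369758, -0.47152771]), 'ft_torque': array([ 0.01037895,  0.02589588, -0.02659334]), 'grasp_force': 0.0, 'opening': 0.997225770380178}
```

View pics/top0.png

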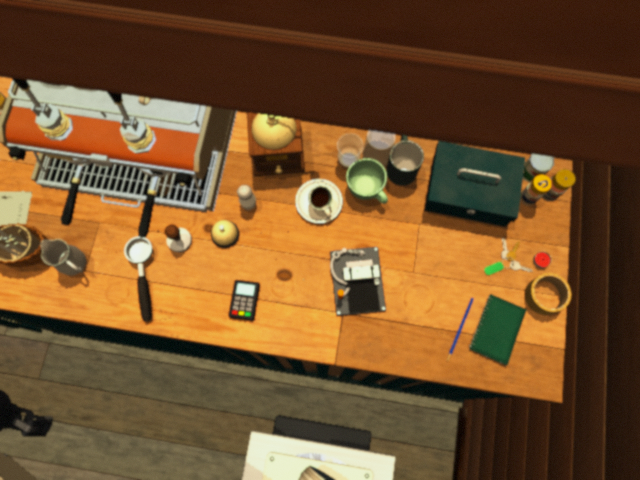

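View pics/side0.png

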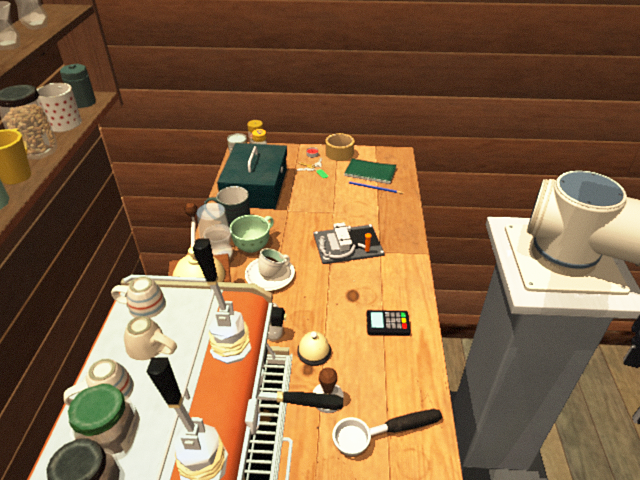

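The top view shows the reader at about (244,300), screen up-image, and the stand at about (358,281), with the orange knob at (343,293) and the jaw up-image. The side view shows the knob at (368,242) and the reader at (389,322). I'll measure these now.

```bash
python3 - <<'E'
from h import *
t=load('top0.png');s=load('side0.png')
def hull(d,box,f,zs,name):
    x0,y0,x1,y1=box; im=d['image'][y0:y1,x0:x1]; m=f(im.astype(int)).astype(np.uint8)
    n,l,st,c=cv2.connectedComponentsWithStats(m); k=1+np.argmax(st[1:,4]); p=np.argwhere(l==k)[:,::-1].astype(np.float32)
    r=cv2.minAreaRect(p); b=cv2.boxPoints(r)+[x0,y0]; print(name,st[k,4],c[k]+[x0,y0])
    w=np.array([ray(d,u,v,zs)[:2] for u,v in b]); print(w.round(1).tolist(), 'c',w.mean(0).round(1), np.linalg.norm(np.diff(w,axis=0),axis=1).round(1)); return c[k]+[x0,y0]
org=lambda i:(i[...,0]>150)&(i[...,1]<140)&(i[...,1]>50)&(i[...,2]<50)&(i[...,0]-i[...,1]>70)
dark=lambda i:i.sum(-1)<200
a=hull(t,(335,284,350,300),org,56,'knob top')
b=hull(s,(355,230,378,256),org,50,'knob side')
# whole reader, non-wood
def notwood(i): return ~((i[...,0]-i[...,2]>60))
hull(t,(220,270,270,330),lambda i:dark(i)|((i.max(-1)-i.min(-1))<40),16,'reader top')
hull(s,(355,300,420,345),lambda i:dark(i)|((i.max(-1)-i.min(-1))<40),16,'reader side')
hull(t,(325,240,392,322),lambda i:notwood(i),10,'stand top')
for d,n,bx in((t,'ct',(215,235,395,330)),(s,'cs',(300,215,430,345))):
    x0,y0,x1,y1=bx; c=cv2.resize(d['image'][y0:y1,x0:x1],None,fx=4.4,fy=4.4,interpolation=cv2.INTER_CUBIC); cv2.imwrite(f'pics/{n}.png',c[:,:,::-1])
E
```

```text
knob top 11 [339.45454545 293.45454545]
[[474.7, 22.5], [480.0, 17.5], [470.8, 8.2], [465.5, 13.1]] c [472.7  15.3] [ 7.3 13.1  7.2]
knob side 71 [367.18309859 241.76056338]
[[478.8, -9.9], [464.3, -10.8], [465.3, 54.4], [479.2, 55.2]] c [471.9  22.2] [14.5 65.2 14. ]
reader top 786 [244.39821883 298.62086514]
[[384.0, 257.9], [473.9, 262.0], [473.6, 202.5], [383.9, 199.5]] c [428.8 230.5] [90.  59.5 89.7]
reader side 856 [386.96728972 323.30257009]
[[476.0, 272.8], [474.0, 206.0], [381.0, 204.3], [387.3, 271.1]] c [429.6 238.6] [66.9 93.  67. ]
stand top 3028 [357.34610304 280.99537649]
[[577.9, 54.8], [610.3, -57.6], [459.1, -95.2], [428.1, 13.6]] c [518.9 -21.1] [117.  155.8 113.1]
```

View pics/ct.png

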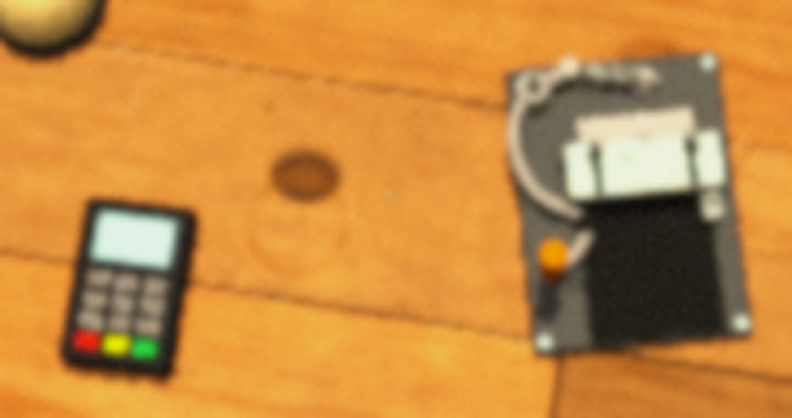

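View pics/cs.png

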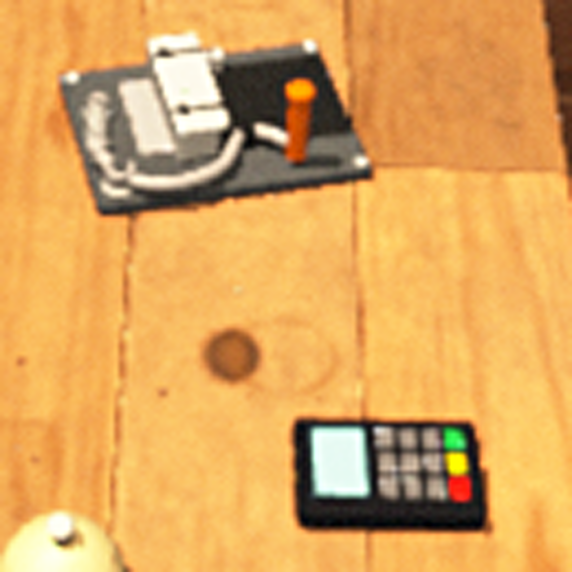

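The crops give the plate corners in ct.png at (510,72), (717,55), (748,335) and (535,352), and the reader corners at (92,200), (197,210), (165,378) and (62,362). The arm is shut and its nose is by the jaw.

```bash
cat >> h.py <<'E'
def rigid(a,b):
    a=np.array(a,float);b=np.array(b,float);ca,cb=a.mean(0),b.mean(0);A=a-ca;B=b-cb
    th=np.arctan2((A[:,0]*B[:,1]-A[:,1]*B[:,0]).sum(),(A*B).sum());c,s=np.cos(th),np.sin(th);R=np.array([[c,-s],[s,c]])
    o=cb-R@ca;return o,th,R,np.linalg.norm((R@a.T).T+o-b,axis=1)
E
python3 - <<'E'
from h import *
t=load('top0.png');s=load('side0.png')
cor=lambda L,x0,y0,z,d:[ray(d,x0+(u-1.7)/4.4,y0+(v-1.7)/4.4,z)[:2] for u,v in L]
P=[(100,66),(100,-50),(-56,-50),(-56,66)]
b=cor([(508,72),(719,54),(750,335),(535,354)],215,235,10,t);o,th,R,e=rigid(P,b);print('stand top',o,th,e)
# side: order (100,66) (100,-50),(-56,-50),(-56,66)
b2=cor([(98,213),(60,76),(318,40),(373,177)],300,215,10,s);o2,th2,_,e2=rigid(P,b2);print('stand side',o2,th2,e2)
Q=[(45,30),(45,-30),(-45,-30),(-45,30)]
for z in(16,):
  r=rigid(Q,cor([(90,198),(197,210),(168,380),(60,364)],215,235,z,t));print('reader top',r[0],r[1],r[3])
r=rigid(Q,cor([(295,505),(296,420),(471,424),(484,505)],300,215,16,s));print('reader side',r[0],r[1],r[3])
# knob head triangulation, head top centre z63.5
k=ray(t,215+(552-1.7)/4.4,235+(250-1.7)/4.4,63.5);k2=ray(s,300+(300-1.7)/4.4,215+(90-1.7)/4.4,63.5);print('knob',k,k2)
print('knob pred',R@[-14,60]+o,(R@[-14,62.]+o), 'shut', )
E
```

```text
stand top [499.91944773 -34.34547967] 0.24793600550406877 [1.52407383 0.97295079 2.09479385 1.49929921]
stand side [499.59623793 -30.68469883] 0.25121019173263365 [1.27782582 0.98000666 3.32433573 2.84229764]
reader top [429.60016524 230.74122165] 0.031326740267942105 [1.42982956 1.40008435 1.54783348 1.41756276]
reader side [431.34862456 231.18452728] 0.03444318979946566 [3.31414214 4.88868579 5.06179004 5.341889  ]
knob [475.56302909  14.60371963  63.5       ] [473.03678382  13.44653988  63.5       ]
knob pred [471.62333753  20.38412975] [471.13253032  22.32297175] shut
```

```bash
cat >> h.py <<'E'
from scipy.spatial.transform import Rotation as Ro
def to(x,y,z,cmd=None,rot=None):
    "shift in tool axes (cm) to world TCP target"
    s=state(); p=s['eef_pos'] if cmd is None else np.array(cmd); R=Ro.from_rotvec(s['tcp_rot'] if rot is None else rot).as_matrix()
    return (R.T@(np.array([x,y,z])-p)/10).round(2)
def st():
    s=state(); print(s['time'],s['eef_pos'].round(1),s['tcp_rot'].round(3),s['contact_force'].round(1),round(s['opening'],3),round(s['grasp_force'],1)); R=Ro.from_rotvec(s['tcp_rot']).as_matrix();print('toolx',R[:,0].round(3),'tooly',R[:,1].round(3))
E
python3 -c "
from h import *
st();print(to(474,14.5,120),to(474,14.5,30.5))"
```

```text
0.1 [131.1 533.9 230.7] [-3.770e-01 -3.119e+00  2.000e-03] [ 0.2 -0.1 -0.5] 0.997 0.0
toolx [-0.971  0.238  0.   ] tooly [ 0.238  0.971 -0.001]
[-45.69 -42.25  11.11] [-45.69 -42.24  20.06]
```

Emit:
{"fn": "step_arm", "kwargs": {
  "plan": [
    {"x": -45.7,"y": -42.2,"z": 11.1,"hand": 4},
    {"x": -45.7,"y": -42.2,"z": 11.1,"hand": 4},
    {"x": -45.7,"y": -42.2,"z": 11.1,"hand": 4},
    {"x": -45.7,"y": -42.2,"z": 11.1,"hand": 4},
    {"x": -45.7,"y": -42.2,"z": 11.1,"hand": 4},
    {"x": -45.7,"y": -42.2,"z": 11.1,"hand": 4},
    {"x": -45.7,"y": -42.2,"z": 11.1,"hand": 4},
    {"x": -45.7,"y": -42.2,"z": 11.1,"hand": 4},
    {"x": -45.7,"y": -42.2,"z": 11.1,"hand": 4},
    {"x": -45.7,"y": -42.2,"z": 11.1,"hand": 4},
    {"x": -45.7,"y": -42.2,"z": 11.1,"hand": 4},
    {"x": -45.7,"y": -42.2,"z": 11.1,"hand": 4},
    {"x": -45.7,"y": -42.2,"z": 11.1,"hand": 4},
    {"x": -45.7,"y": -42.2,"z": 11.1,"hand": 4},
    {"x": -45.7,"y": -42.2,"z": 11.1,"hand": 4},
    {"x": -45.7,"y": -42.2,"z": 11.1,"hand": 4},
    {"x": -45.7,"y": -42.2,"z": 11.1,"hand": 4},
    {"x": -45.7,"y": -42.2,"z": 11.1,"hand": 4},
    {"x": -45.7,"y": -42.2,"z": 11.1,"hand": 4},
    {"x": -45.7,"y": -42.2,"z": 11.1,"hand": 4}
  ]
}}

```text
invalid input at $.plan[0]: expected keys x, y, z, rx, ry, rz, hand
```

```bash
python3 - <<'E'
from h import *
st()
d=save('wrist','w1.png'); print(d['fx'],d['cx'],d['cy'],-d['R'].T@d['t'],d['R'][2])
im=d['image'].astype(int)
m=((im[...,0]>150)&(im[...,1]<150)&(im[...,1]>50)&(im[...,2]<50)&(im[...,0]-im[...,1]>80)).astype(np.uint8)
n,l,s,c=cv2.connectedComponentsWithStats(m)
for k in range(1,n):
    if s[k,4]>40: print(s[k],c[k],ray(d,*c[k],63.5,True).round(1))
E
```

```text
0.1 [131.1 533.9 230.7] [-3.770e-01 -3.119e+00  2.000e-03] [ 0.2 -0.1 -0.5] 0.997 0.0
toolx [-0.971  0.238  0.   ] tooly [ 0.238  0.971 -0.001]
371.64829954431775 320.29158180624285 241.4166630809687 [ 63.3168821  550.74424661 372.38504963] [ 0.26293642 -0.06626975 -0.96253455]
```

View pics/w1.png

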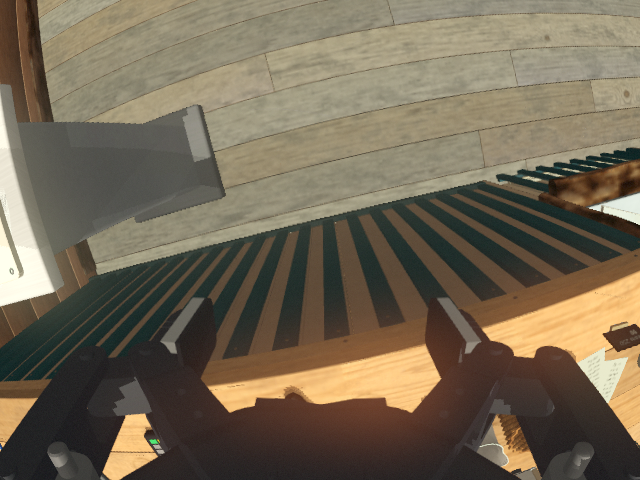

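The move was refused because every key is required. The wrist view shows only the floor and the counter edge, with the fingers at about (190,330) and (450,330).

Emit:
{"fn": "step_arm", "kwargs": {
  "plan": [
    {"x": -45.7,"y": -42.2,"z": 11.1,"rx": 0,"ry": 0,"rz": 0,"hand": 4},
    {"x": -45.7,"y": -42.2,"z": 11.1,"rx": 0,"ry": 0,"rz": 0,"hand": 4},
    {"x": -45.7,"y": -42.2,"z": 11.1,"rx": 0,"ry": 0,"rz": 0,"hand": 4},
    {"x": -45.7,"y": -42.2,"z": 11.1,"rx": 0,"ry": 0,"rz": 0,"hand": 4},
    {"x": -45.7,"y": -42.2,"z": 11.1,"rx": 0,"ry": 0,"rz": 0,"hand": 4},
    {"x": -45.7,"y": -42.2,"z": 11.1,"rx": 0,"ry": 0,"rz": 0,"hand": 4},
    {"x": -45.7,"y": -42.2,"z": 11.1,"rx": 0,"ry": 0,"rz": 0,"hand": 4},
    {"x": -45.7,"y": -42.2,"z": 11.1,"rx": 0,"ry": 0,"rz": 0,"hand": 4},
    {"x": -45.7,"y": -42.2,"z": 11.1,"rx": 0,"ry": 0,"rz": 0,"hand": 4},
    {"x": -45.7,"y": -42.2,"z": 11.1,"rx": 0,"ry": 0,"rz": 0,"hand": 4},
    {"x": -45.7,"y": -42.2,"z": 11.1,"rx": 0,"ry": 0,"rz": 0,"hand": 4},
    {"x": -45.7,"y": -42.2,"z": 11.1,"rx": 0,"ry": 0,"rz": 0,"hand": 4},
    {"x": -45.7,"y": -42.2,"z": 11.1,"rx": 0,"ry": 0,"rz": 0,"hand": 4},
    {"x": -45.7,"y": -42.2,"z": 11.1,"rx": 0,"ry": 0,"rz": 0,"hand": 4},
    {"x": -45.7,"y": -42.2,"z": 11.1,"rx": 0,"ry": 0,"rz": 0,"hand": 4},
    {"x": -45.7,"y": -42.2,"z": 11.1,"rx": 0,"ry": 0,"rz": 0,"hand": 4},
    {"x": -45.7,"y": -42.2,"z": 11.1,"rx": 0,"ry": 0,"rz": 0,"hand": 4},
    {"x": -45.7,"y": -42.2,"z": 11.1,"rx": 0,"ry": 0,"rz": 0,"hand": 4},
    {"x": -45.7,"y": -42.2,"z": 11.1,"rx": 0,"ry": 0,"rz": 0,"hand": 4},
    {"x": -45.7,"y": -42.2,"z": 11.1,"rx": 0,"ry": 0,"rz": 0,"hand": 4}
  ]
}}

```text
time: 1.82
eef_pos: [473.7, 16.5, 120.6]
tcp_rot: [0.375, 3.119, 0.0]
contact_force: [-0.5, 0.1, 0.3]
opening: 0.472
grasp_force: 0.0
```

```bash
python3 - <<'E'
from h import *
st()
d=save('wrist','w2.png'); print(-d['R'].T@d['t'],d['R'][2])
im=d['image'].astype(int)
m=((im[...,0]>150)&(im[...,1]<150)&(im[...,1]>50)&(im[...,2]<50)&(im[...,0]-im[...,1]>80)).astype(np.uint8)
n,l,s,c=cv2.connectedComponentsWithStats(m)
for k in range(1,n):
    if s[k,4]>40: print(s[k],c[k],ray(d,*c[k],63.5,True).round(1))
E
```

```text
1.8167 [473.7  16.5 120.6] [0.375 3.119 0.   ] [-0.5  0.1  0.3] 0.472 0.0
toolx [-0.972  0.237 -0.   ] tooly [0.237 0.972 0.   ]
[405.84236835  33.03241446 262.24931803] [ 0.26368157 -0.06465813 -0.96244031]
[577  78  12  11 102] [582.40196078  83.24509804] [398.9 204.4  63.5]
```

View pics/w2.png

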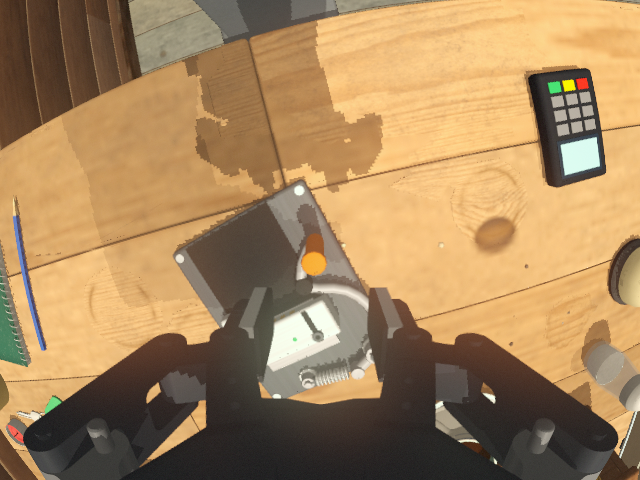

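The wrist view shows the knob head at (314,263), plate corners at (300,188) and (180,257), and the reader at (530..605, 68..187).

```bash
python3 - <<'E'
from h import *
d=load('w2.png')
r=lambda u,v,z:ray(d,u,v,z,True).round(1)
print('knob',r(314,263,63.5))
print('corner -56,66',r(300,180,10),' -56,-50',r(174,257,10))
Rm=lambda th:np.array([[np.cos(th),-np.sin(th)],[np.sin(th),np.cos(th)]])
for p in((-56,66),(-56,-50)): print('pred',Rm(.249)@p+[499.8,-33])
c=[r(552,188,16)[:2],r(606,179,16)[:2],r(590,67,16)[:2],r(528,73,16)[:2]]
print(c); print(rigid([(45,-30),(45,30),(-45,30),(-45,-30)],c))
print(to(474,14.5,30.5))
E
```

```text
knob [471.8  13.2  63.5]
corner -56,66 [429.5  13.   10. ]  -56,-50 [460.7 -94.   10. ]
pred [429.26237196  17.16416081]
pred [457.84882306 -95.25832276]
[array([474. , 198.7]), array([477.1, 258.8]), array([384.5, 257.7]), array([385.7, 192.9])]
(array([430.325, 227.025]), np.float64(0.021321689498653516), array([[ 0.9997727 , -0.02132007],
       [ 0.02132007,  0.9997727 ]]), array([2.07892826, 2.56050214, 1.65284005, 3.18429785]))
[-0.06 -0.19  9.02]
```

Emit:
{"fn": "step_arm", "kwargs": {
  "plan": [
    {"x": 0,"y": 0,"z": 3,"rx": 0,"ry": 0,"rz": 0,"hand": 4},
    {"x": 0,"y": 0,"z": 6,"rx": 0,"ry": 0,"rz": 0,"hand": 4},
    {"x": 0,"y": 0,"z": 8,"rx": 0,"ry": 0,"rz": 0,"hand": 4},
    {"x": 0,"y": 0,"z": 9,"rx": 0,"ry": 0,"rz": 0,"hand": 4},
    {"x": 0,"y": 0,"z": 9,"rx": 0,"ry": 0,"rz": 0,"hand": 4},
    {"x": 0,"y": 0,"z": 9,"rx": 0,"ry": 0,"rz": 0,"hand": 2},
    {"x": 0,"y": 0,"z": 9,"rx": 0,"ry": 0,"rz": 0,"hand": 2},
    {"x": 0,"y": 0,"z": 9,"rx": 0,"ry": 0,"rz": 0,"hand": 0.5},
    {"x": 0,"y": 0,"z": 9,"rx": 0,"ry": 0,"rz": 0,"hand": 0.5},
    {"x": 0,"y": 0,"z": 9,"rx": 0,"ry": 0,"rz": 0,"hand": 0.5}
  ]
}}

```text
time: 2.7
eef_pos: [473.7, 14.0, 31.3]
tcp_rot: [0.379, 3.119, -0.006]
contact_force: [-6.6, -10.6, 2.5]
opening: 0.133
grasp_force: 58.3
```

```bash
python3 - <<'E'
from h import *
st()
s=state();p=s['eef_pos'];R=Ro.from_rotvec(s['tcp_rot']).as_matrix()
H=np.array([569.4,38.3]);k=p[:2]-H;print(np.hypot(*k),np.degrees(np.arctan2(k[1],k[0])))
k=k/np.hypot(*k)*99; 
for q in np.arange(.08,.83,.08):
    c,s_=np.cos(-q),np.sin(-q);kk=np.array([c*k[0]-s_*k[1],s_*k[0]+c*k[1]])+H
    d=kk-(k+H); print(round(q,2),(R[:2,:2].T@d/10).round(2),kk.round(1))
E
```

```text
2.7 [473.7  14.   31.3] [ 0.379  3.119 -0.006] [ -6.6 -10.6   2.5] 0.133 58.3
toolx [-0.971  0.239 -0.   ] tooly [ 0.239  0.971 -0.004]
98.73486513266822 -165.7236798318589
0.08 [0.34 0.71] [471.8  21.6]
0.16 [0.63 1.45] [470.8  29.5]
0.24 [0.86 2.21] [470.4  37.4]
0.32 [1.02 2.98] [470.6  45.3]
0.4 [1.13 3.77] [471.5  53.2]
0.48 [1.17 4.56] [473.   60.9]
0.56 [1.14 5.35] [475.1  68.6]
0.64 [1.06 6.14] [477.9  76. ]
0.72 [0.91 6.92] [481.2  83.2]
0.8 [0.7  7.68] [485.   90.1]
```

Emit:
{"fn": "step_arm", "kwargs": {
  "plan": [
    {"x": 0.34,"y": 0.7,"z": 9e-09,"rx": 0,"ry": 0,"rz": 0,"hand": 0.5},
    {"x": 0.63,"y": 1.45,"z": 0,"rx": 0,"ry": 0,"rz": 0,"hand": 0.5},
    {"x": 0.86,"y": 2.2,"z": 0,"rx": 0,"ry": 0,"rz": 0,"hand": 0.5},
    {"x": 1.02,"y": 3.0,"z": 0,"rx": 0,"ry": 0,"rz": 0,"hand": 0.5},
    {"x": 1.13,"y": 3.8,"z": 0,"rx": 0,"ry": 0,"rz": 0,"hand": 0.5},
    {"x": 1.17,"y": 4.55,"z": 0,"rx": 0,"ry": 0,"rz": 0,"hand": 0.5},
    {"x": 1.14,"y": 5.35,"z": 0,"rx": 0,"ry": 0,"rz": 0,"hand": 0.5},
    {"x": 1.06,"y": 6.15,"z": 0,"rx": 0,"ry": 0,"rz": 0,"hand": 0.5},
    {"x": 0.91,"y": 6.9,"z": 0,"rx": 0,"ry": 0,"rz": 0,"hand": 0.5},
    {"x": 0.75,"y": 7.5,"z": 0,"rx": 0,"ry": 0,"rz": 0,"hand": 0.5},
    {"x": 0.75,"y": 7.5,"z": 0,"rx": 0,"ry": 0,"rz": 0,"hand": 0.5},
    {"x": 0.75,"y": 7.5,"z": 0,"rx": 0,"ry": 0,"rz": 0,"hand": 0.5}
  ]
}}

```text
time: 3.7
eef_pos: [487.6, 89.0, 31.2]
tcp_rot: [0.377, 3.114, -0.005]
contact_force: [6.5, -9.4, -0.7]
opening: 0.132
grasp_force: 59.5
```

```bash
python3 - <<'E'
from h import *
st()
s=state();p=s['eef_pos']
k=p[:2]-[569.4,38.3];print(np.hypot(*k),np.degrees(np.arctan2(k[1],k[0])))
E
```

```text
3.7 [487.6  89.   31.2] [ 0.377  3.114 -0.005] [ 6.5 -9.4 -0.7] 0.132 59.5
toolx [-0.971  0.238 -0.005] tooly [ 0.239  0.971 -0.002]
96.21990475895308 148.21634719446848
```

Emit:
{"fn": "step_arm", "kwargs": {
  "plan": [
    {"x": 0.75,"y": 0,"z": 0,"rx": 0,"ry": 0,"rz": 0,"hand": 4}
  ]
}}

```text
time: 3.78
eef_pos: [480.4, 91.4, 31.1]
tcp_rot: [0.377, 3.115, -0.001]
contact_force: [-0.5, 0.9, -0.3]
opening: 0.264
grasp_force: 0.0
```

Emit:
{"fn": "step_arm", "kwargs": {
  "plan": [
    {"x": 0,"y": 0,"z": 0,"rx": 0,"ry": 0,"rz": 0,"hand": 4},
    {"x": 0,"y": 0,"z": 0,"rx": 0,"ry": 0,"rz": 0,"hand": 4},
    {"x": 0,"y": 0,"z": -3,"rx": 0,"ry": 0,"rz": 0,"hand": 4},
    {"x": 0,"y": 0,"z": -6,"rx": 0,"ry": 0,"rz": 0,"hand": 4},
    {"x": 0,"y": 0,"z": -9,"rx": 0,"ry": 0,"rz": -0.1,"hand": 8},
    {"x": 0,"y": 0,"z": -9,"rx": 0,"ry": 0,"rz": -0.2,"hand": 8},
    {"x": 0,"y": 0,"z": -9,"rx": 0,"ry": 0,"rz": -0.27,"hand": 8},
    {"x": 0,"y": 0,"z": -9,"rx": 0,"ry": 0,"rz": -0.27,"hand": 8}
  ]
}}

```text
time: 4.45
eef_pos: [478.1, 92.0, 121.0]
tcp_rot: [-0.051, 3.14, 0.0]
contact_force: [0.3, 0.5, -1.3]
opening: 0.937
grasp_force: 0.0
```

```bash
python3 - <<'E'
from h import *
st(); print(to(410,229,60),to(410,229,1))
d=save('wrist','w3.png')
im=d['image'].astype(int)
m=((im[...,0]>150)&(im[...,1]<160)&(im[...,1]>50)&(im[...,2]<50)&(im[...,0]-im[...,1]>80)).astype(np.uint8)
n,l,s,c=cv2.connectedComponentsWithStats(m)
for k in range(1,n):
    if s[k,4]>40: print(s[k],c[k],ray(d,*c[k],63.5,True).round(1))
E
```

```text
4.45 [478.1  92.  121. ] [-0.051  3.14   0.   ] [ 0.3  0.5 -1.3] 0.937 0.0
toolx [-0.999 -0.033 -0.002] tooly [-0.033  0.999  0.   ]
[ 6.37 13.92  6.1 ] [ 6.37 13.91 12.  ]
[525 136  15  13 145] [532.24827586 142.09655172] [399.3 215.2  63.5]
```

View pics/w3.png

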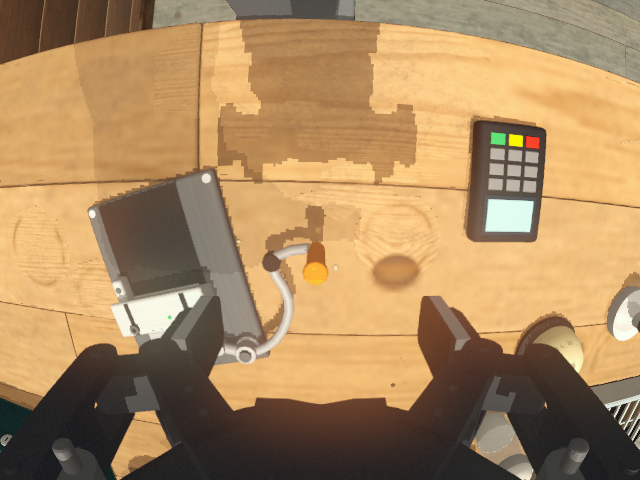

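The arm stays back, with the knob at (316,270). The lip's front edge runs from about (113,306) to (203,285), the near plate corners are at (90,208) and (213,169), and the hinge is at (245,354).

```bash
python3 - <<'E'
from h import *
d=load('w3.png')
r=lambda u,v,z:ray(d,u,v,z,True)[:2]
c=[r(467,240,16),r(537,242,16),r(547,128,16),r(475,120,16)]
print('reader',rigid([(45,-30),(45,30),(-45,30),(-45,-30)],c)[::3],rigid([(45,-30),(45,30),(-45,30),(-45,-30)],c)[1])
th=.249;R=np.array([[np.cos(th),-np.sin(th)],[np.sin(th),np.cos(th)]]);o=np.array([499.8,-33])
S=lambda p:(R.T@(p-o)).round(1)
print('corners',S(r(87,208,10)),S(r(214,168,10)),'hinge',S(r(245,354,28)),'knob',S(r(316,270,63.5)),r(316,270,63.5))
print('lip front',S(r(112,306,33.5)),S(r(203,284,33.5)))
print('ledge corner',S(r(113,277,23)),S(r(123,275,23)))
k1=np.array([473.7,14.]);k2=np.array([487.6,89.]);m=(k1+k2)/2;v=k2-k1;L=np.hypot(*v);n=np.array([v[1],-v[0]])/L;print('hinge from arc',m+n*np.sqrt(99**2-L*L/4),'pred',R@[85,52]+o,'ang',2*np.arcsin(L/198))
E
```

```text
reader (array([429.55157124, 228.52434447]), array([2.3734525 , 1.52660174, 1.32558114, 2.00649072])) 0.030356566861275434
corners [-55.5 -49.1] [-56.4  65.5] hinge [80.4 53. ] knob [ 12.6 123.6] [481.51691075  89.89102399]
lip front [ 20.9 -39.8] [17.3 42.3]
ledge corner [  1.3 -36.1] [  1.5 -26.1]
hinge from arc [570.47917274  34.85165999] pred [569.36392799  38.34325422] ang 0.7909321720426512
```

Emit:
{"fn": "step_arm", "kwargs": {
  "plan": [
    {"x": 3.2,"y": 6.9,"z": 2,"rx": 0,"ry": 0,"rz": 0,"hand": 8},
    {"x": 6.4,"y": 13.8,"z": 4,"rx": 0,"ry": 0,"rz": 0,"hand": 8},
    {"x": 6.4,"y": 13.8,"z": 7,"rx": 0,"ry": 0,"rz": 0,"hand": 8},
    {"x": 6.4,"y": 13.8,"z": 8,"rx": 0,"ry": 0,"rz": 0,"hand": 8},
    {"x": 6.4,"y": 13.8,"z": 10,"rx": 0,"ry": 0,"rz": 0,"hand": 8},
    {"x": 6.4,"y": 13.8,"z": 11,"rx": 0,"ry": 0,"rz": 0,"hand": 8},
    {"x": 6.4,"y": 13.8,"z": 11.6,"rx": 0,"ry": 0,"rz": 0,"hand": 8},
    {"x": 6.4,"y": 13.8,"z": 11.8,"rx": 0,"ry": 0,"rz": 0,"hand": 8},
    {"x": 6.4,"y": 13.8,"z": 11.8,"rx": 0,"ry": 0,"rz": 0,"hand": 8}
  ]
}}

```text
time: 5.25
eef_pos: [409.9, 227.6, 2.2]
tcp_rot: [0.043, -3.141, 0.0]
contact_force: [1.1, 0.3, -0.6]
opening: 0.94
grasp_force: 0.0
```

```bash
python3 -c "
from h import *
st()"
```

```text
5.25 [409.9 227.6   2.2] [ 0.043 -3.141  0.   ] [ 1.1  0.3 -0.6] 0.94 0.0
toolx [-1.    -0.028  0.   ] tooly [-0.028  1.    -0.   ]
```

Emit:
{"fn": "step_arm", "kwargs": {
  "plan": [
    {"x": 0,"y": 0,"z": 0,"rx": 0,"ry": 0,"rz": 0,"hand": 5},
    {"x": 0,"y": 0,"z": 0,"rx": 0,"ry": 0,"rz": 0,"hand": 5},
    {"x": 0,"y": 0,"z": 0,"rx": 0,"ry": 0,"rz": 0,"hand": 5},
    {"x": 0,"y": 0,"z": 0,"rx": 0,"ry": 0,"rz": 0,"hand": 5},
    {"x": 0,"y": 0,"z": 0,"rx": 0,"ry": 0,"rz": 0,"hand": 5}
  ]
}}

```text
time: 5.67
eef_pos: [410.6, 227.8, 3.6]
tcp_rot: [-0.044, 3.139, 0.001]
contact_force: [-1.3, -0.6, 5.4]
opening: 0.684
grasp_force: 63.6
```

```bash
python3 -c "
from h import *
st()"
```

```text
5.6667 [410.6 227.8   3.6] [-4.400e-02  3.139e+00  1.000e-03] [-1.3 -0.6  5.4] 0.684 63.6
toolx [-1.    -0.028 -0.002] tooly [-0.028  1.     0.001]
```

Emit:
{"fn": "step_arm", "kwargs": {
  "plan": [
    {"x": 0,"y": 0,"z": 0,"rx": 0,"ry": 0,"rz": 0,"hand": 7.5},
    {"x": 0,"y": 0,"z": -0.5,"rx": 0,"ry": 0,"rz": 0,"hand": 7.5},
    {"x": 0,"y": 0,"z": -0.5,"rx": 0,"ry": 0,"rz": 0,"hand": 7.5},
    {"x": 0,"y": 0,"z": -0.5,"rx": 0,"ry": 0,"rz": 0,"hand": 5},
    {"x": 0,"y": 0,"z": -0.5,"rx": 0,"ry": 0,"rz": 0,"hand": 5},
    {"x": 0,"y": 0,"z": -0.5,"rx": 0,"ry": 0,"rz": 0,"hand": 5},
    {"x": 0,"y": 0,"z": -0.5,"rx": 0,"ry": 0,"rz": 0,"hand": 5}
  ]
}}

```text
time: 6.25
eef_pos: [410.0, 227.8, 8.1]
tcp_rot: [-0.046, 3.14, 0.0]
contact_force: [-2.8, -1.8, 14.2]
opening: 0.67
grasp_force: 60.8
```

```bash
python3 - <<'E'
from h import *
st()
s=state();Rt=Ro.from_rotvec(s['tcp_rot']).as_matrix()
th=.249;R=np.array([[np.cos(th),-np.sin(th)],[np.sin(th),np.cos(th)]]);o=np.array([499.8,-33])
for x,y in((-50-20,3),(-32-20,3)):
    w=R@[x,y]+o; print(x,y,w,(Rt.T@(np.array([*w,55])-s['eef_pos'])/10).round(2))
E
```

```text
6.25 [410.  227.8   8.1] [-0.046  3.14   0.   ] [-2.8 -1.8 14.2] 0.67 60.8
toolx [-1.    -0.029 -0.001] tooly [-0.029  1.     0.   ]
-70 3 [431.21954135 -47.34296661] [ -1.32 -27.57  -4.69]
-52 3 [448.66440949 -42.90713799] [ -3.08 -27.17  -4.68]
```

Emit:
{"fn": "step_arm", "kwargs": {
  "plan": [
    {"x": 0,"y": 0,"z": -2,"rx": 0,"ry": 0,"rz": 0,"hand": 5},
    {"x": 0,"y": 0,"z": -5,"rx": 0,"ry": 0,"rz": 0,"hand": 5},
    {"x": 0,"y": 0,"z": -8,"rx": 0,"ry": 0,"rz": 0,"hand": 5},
    {"x": -0.2,"y": -2,"z": -9,"rx": 0,"ry": 0,"rz": 0,"hand": 5},
    {"x": -0.5,"y": -5,"z": -9,"rx": 0,"ry": 0,"rz": 0,"hand": 5},
    {"x": -0.8,"y": -8,"z": -9,"rx": 0,"ry": 0,"rz": 0,"hand": 5},
    {"x": -1.1,"y": -11,"z": -9,"rx": 0,"ry": 0,"rz": -0.05,"hand": 5},
    {"x": -1.4,"y": -14,"z": -9,"rx": 0,"ry": 0,"rz": -0.1,"hand": 5},
    {"x": -1.7,"y": -17,"z": -9,"rx": 0,"ry": 0,"rz": -0.15,"hand": 5},
    {"x": -2,"y": -20,"z": -9,"rx": 0,"ry": 0,"rz": -0.2,"hand": 5},
    {"x": -2.2,"y": -23,"z": -9,"rx": 0,"ry": 0,"rz": -0.22,"hand": 5},
    {"x": -2.2,"y": -25,"z": -8,"rx": 0,"ry": 0,"rz": -0.22,"hand": 5},
    {"x": -2.2,"y": -26.5,"z": -6,"rx": 0,"ry": 0,"rz": -0.22,"hand": 5},
    {"x": -2.2,"y": -27.3,"z": -5,"rx": 0,"ry": 0,"rz": -0.22,"hand": 5},
    {"x": -2.2,"y": -27.3,"z": -4,"rx": 0,"ry": 0,"rz": -0.22,"hand": 5},
    {"x": -2.2,"y": -27.3,"z": -4,"rx": 0,"ry": 0,"rz": -0.22,"hand": 5},
    {"x": -2.2,"y": -27.3,"z": -4,"rx": 0,"ry": 0,"rz": -0.22,"hand": 5}
  ]
}}

```text
time: 7.67
eef_pos: [439.1, -44.4, 47.0]
tcp_rot: [0.39, -3.116, -0.001]
contact_force: [0.1, -0.6, -1.1]
opening: 0.67
grasp_force: 64.4
```

```bash
cat >> h.py <<'E'
TH=.249;RS=np.array([[np.cos(TH),-np.sin(TH)],[np.sin(TH),np.cos(TH)]]);OS=np.array([499.8,-33])
def ss():
    s=state();p=s['eef_pos'];R=Ro.from_rotvec(s['tcp_rot']).as_matrix()
    print('t',round(s['time'],2),'stand xy',(RS.T@(p[:2]-OS)).round(1),'z',p[2].round(1),'yaw',np.arctan2(-R[1,0],-R[0,0]).round(3),'F stand',(RS.T@s['contact_force'][:2]).round(1),s['contact_force'][2].round(1),'tilt',R[:2,2].round(3),'op',round(s['opening'],3))
E
python3 - <<'E'
from h import *
ss(); d=save('wrist','w4.png'); save('side','s4.png')
E
```

```text
t 7.67 stand xy [-61.6   3.9] z 47.0 yaw 0.249 F stand [-0.1 -0.6] -1.1 tilt [-0.002  0.   ] op 0.67
```

View pics/w4.png

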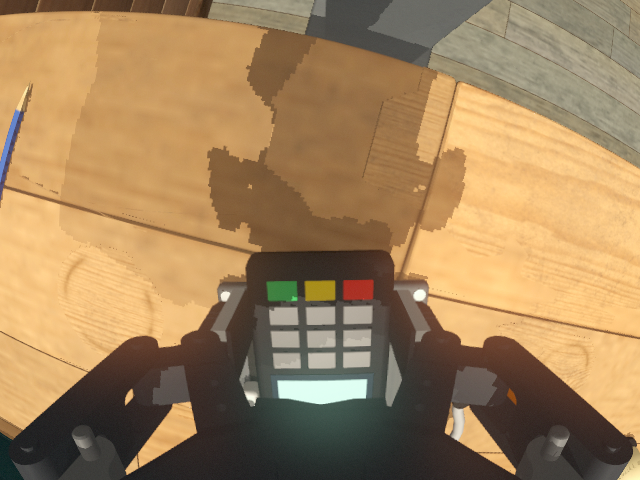

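The reader is held level and square over the plate; its keys are at (320,290) and the plate corners at (225,294) and (418,294).

Emit:
{"fn": "step_arm", "kwargs": {
  "plan": [
    {"x": 0,"y": 0,"z": 1,"rx": 0,"ry": 0,"rz": 0,"hand": 5},
    {"x": 0,"y": 0,"z": 2,"rx": 0,"ry": 0,"rz": 0,"hand": 5},
    {"x": 0,"y": 0,"z": 2.6,"rx": 0,"ry": 0,"rz": 0,"hand": 5},
    {"x": 0,"y": 0,"z": 2.75,"rx": 0,"ry": 0,"rz": 0,"hand": 5},
    {"x": 0,"y": 0,"z": 2.85,"rx": 0,"ry": 0,"rz": 0,"hand": 5},
    {"x": 0,"y": 0,"z": 2.95,"rx": 0,"ry": 0,"rz": 0,"hand": 5},
    {"x": 0,"y": 0,"z": 2.95,"rx": 0,"ry": 0,"rz": 0,"hand": 5}
  ]
}}

```text
time: 8.35
eef_pos: [439.9, -44.4, 18.3]
tcp_rot: [-0.391, 3.116, -0.0]
contact_force: [-1.0, 0.8, 0.5]
opening: 0.67
grasp_force: 64.8
```

```bash
python3 -c "
from h import *
ss()"
```

```text
t 8.35 stand xy [-60.8   3.7] z 18.3 yaw 0.249 F stand [-0.8  1. ] 0.5 tilt [ 0.001 -0.   ] op 0.67
```

Emit:
{"fn": "step_arm", "kwargs": {
  "plan": [
    {"x": -0.3,"y": 0,"z": 0,"rx": 0,"ry": 0,"rz": 0,"hand": 5},
    {"x": -0.6,"y": 0,"z": 0,"rx": 0,"ry": 0,"rz": 0,"hand": 5},
    {"x": -0.9,"y": 0,"z": 0,"rx": 0,"ry": 0,"rz": 0,"hand": 5},
    {"x": -1.2,"y": 0,"z": 0,"rx": 0,"ry": 0,"rz": 0,"hand": 5},
    {"x": -1.2,"y": 0,"z": 0,"rx": 0,"ry": 0,"rz": 0,"hand": 5}
  ]
}}

```text
time: 8.77
eef_pos: [452.1, -41.5, 18.3]
tcp_rot: [-0.39, 3.116, -0.001]
contact_force: [-1.5, -0.7, 6.4]
opening: 0.664
grasp_force: 65.6
```

```bash
python3 -c "
from h import *
ss()"
```

```text
t 8.77 stand xy [-48.3   3.5] z 18.3 yaw 0.249 F stand [-1.6 -0.3] 6.4 tilt [ 0.001 -0.   ] op 0.664
```

Emit:
{"fn": "step_arm", "kwargs": {
  "plan": [
    {"x": -0.15,"y": 0,"z": -0.05,"rx": 0,"ry": 0,"rz": 0,"hand": 5},
    {"x": -0.3,"y": 0,"z": -0.05,"rx": 0,"ry": 0,"rz": 0,"hand": 5},
    {"x": -0.4,"y": 0,"z": -0.05,"rx": 0,"ry": 0,"rz": 0,"hand": 5},
    {"x": -0.4,"y": 0,"z": -0.05,"rx": 0,"ry": 0,"rz": 0,"hand": 5}
  ]
}}

```text
time: 9.1
eef_pos: [455.6, -40.5, 18.3]
tcp_rot: [-0.391, 3.117, -0.0]
contact_force: [0.5, -0.2, 0.6]
opening: 0.671
grasp_force: 64.8
```

```bash
python3 -c "
from h import *
ss()"
```

```text
t 9.1 stand xy [-44.7   3.7] z 18.3 yaw 0.249 F stand [ 0.4 -0.3] 0.6 tilt [ 0. -0.] op 0.671
```

Emit:
{"fn": "step_arm", "kwargs": {
  "plan": [
    {"x": -0.1,"y": 0,"z": 0,"rx": 0,"ry": 0,"rz": 0,"hand": 5},
    {"x": -0.2,"y": 0,"z": 0,"rx": 0,"ry": 0,"rz": 0,"hand": 5},
    {"x": -0.2,"y": 0,"z": 0,"rx": 0,"ry": 0,"rz": 0,"hand": 5}
  ]
}}

```text
time: 9.35
eef_pos: [457.1, -40.0, 18.3]
tcp_rot: [0.39, -3.117, 0.0]
contact_force: [-1.3, -0.5, 2.3]
opening: 0.666
grasp_force: 65.0
```

Emit:
{"fn": "step_arm", "kwargs": {
  "plan": [
    {"x": -0.08,"y": 0,"z": 0,"rx": 0,"ry": 0,"rz": 0,"hand": 5},
    {"x": -0.08,"y": 0,"z": 0,"rx": 0,"ry": 0,"rz": 0,"hand": 5}
  ]
}}

```text
time: 9.52
eef_pos: [457.9, -39.8, 18.3]
tcp_rot: [0.39, -3.117, 0.0]
contact_force: [-1.5, -0.3, 3.5]
opening: 0.668
grasp_force: 65.1
```

```bash
python3 -c "
from h import *
ss()"
```

```text
t 9.52 stand xy [-42.3   3.7] z 18.3 yaw 0.249 F stand [-1.5  0. ] 3.5 tilt [-0. -0.] op 0.668
```

Emit:
{"fn": "step_arm", "kwargs": {
  "plan": [
    {"x": -0.08,"y": 0,"z": 0,"rx": 0,"ry": 0,"rz": 0,"hand": 5},
    {"x": -0.08,"y": 0,"z": 0,"rx": 0,"ry": 0,"rz": 0,"hand": 5}
  ]
}}

```text
time: 9.68
eef_pos: [458.7, -39.6, 18.3]
tcp_rot: [-0.39, 3.117, 0.0]
contact_force: [-2.1, -1.5, 2.9]
opening: 0.672
grasp_force: 65.1
```

Emit:
{"fn": "step_arm", "kwargs": {
  "plan": [
    {"x": -0.07,"y": 0,"z": 0,"rx": 0,"ry": 0,"rz": 0,"hand": 5},
    {"x": -0.07,"y": 0,"z": 0,"rx": 0,"ry": 0,"rz": 0,"hand": 5}
  ]
}}

```text
time: 9.85
eef_pos: [458.9, -39.5, 18.3]
tcp_rot: [0.39, -3.116, 0.0]
contact_force: [-4.0, -0.8, 6.1]
opening: 0.669
grasp_force: 65.4
```

Emit:
{"fn": "step_arm", "kwargs": {
  "plan": [
    {"x": -0.05,"y": 0,"z": -0.03,"rx": 0,"ry": 0,"rz": 0,"hand": 5},
    {"x": -0.05,"y": 0,"z": -0.03,"rx": 0,"ry": 0,"rz": 0,"hand": 5},
    {"x": -0.05,"y": 0,"z": -0.03,"rx": 0,"ry": 0,"rz": 0,"hand": 5}
  ]
}}

```text
time: 10.1
eef_pos: [459.0, -39.4, 18.3]
tcp_rot: [0.39, -3.116, 0.0]
contact_force: [-5.0, -2.0, 2.0]
opening: 0.665
grasp_force: 65.0
```

```bash
python3 -c "
from h import *
ss()"
```

```text
t 10.1 stand xy [-41.2   3.9] z 18.3 yaw 0.249 F stand [-5.4 -0.7] 2.0 tilt [-0.002 -0.   ] op 0.665
```

Emit:
{"fn": "step_arm", "kwargs": {
  "plan": [
    {"x": 0.2,"y": 0,"z": 0,"rx": 0,"ry": 0,"rz": 0,"hand": 5},
    {"x": 0.2,"y": -0.1,"z": 0,"rx": 0,"ry": 0,"rz": 0,"hand": 5},
    {"x": 0.2,"y": -0.2,"z": 0,"rx": 0,"ry": 0,"rz": 0,"hand": 5},
    {"x": 0.2,"y": -0.2,"z": 0,"rx": 0,"ry": 0,"rz": 0,"hand": 5}
  ]
}}

```text
time: 10.43
eef_pos: [458.6, -41.9, 18.5]
tcp_rot: [-0.39, 3.117, 0.0]
contact_force: [0.8, 0.2, -0.6]
opening: 0.671
grasp_force: 64.4
```

Emit:
{"fn": "step_arm", "kwargs": {
  "plan": [
    {"x": 0,"y": -0.1,"z": 0,"rx": 0,"ry": 0,"rz": 0,"hand": 5},
    {"x": 0,"y": -0.1,"z": 0,"rx": 0,"ry": 0,"rz": 0,"hand": 5}
  ]
}}

```text
time: 10.6
eef_pos: [458.8, -42.8, 18.6]
tcp_rot: [-0.39, 3.117, -0.0]
contact_force: [0.2, -0.3, -0.8]
opening: 0.668
grasp_force: 64.4
```

```bash
python3 -c "
from h import *
ss()"
```

```text
t 10.6 stand xy [-42.2   0.6] z 18.6 yaw 0.249 F stand [ 0.1 -0.3] -0.8 tilt [0. 0.] op 0.668
```

Emit:
{"fn": "step_arm", "kwargs": {
  "plan": [
    {"x": 0,"y": -0.08,"z": 0,"rx": 0,"ry": 0,"rz": 0,"hand": 5},
    {"x": 0,"y": -0.08,"z": 0,"rx": 0,"ry": 0,"rz": 0,"hand": 5}
  ]
}}

```text
time: 10.77
eef_pos: [458.9, -43.6, 18.6]
tcp_rot: [-0.39, 3.117, -0.0]
contact_force: [0.3, -0.2, -1.0]
opening: 0.668
grasp_force: 64.4
```

Emit:
{"fn": "step_arm", "kwargs": {
  "plan": [
    {"x": 0,"y": -0.08,"z": 0,"rx": 0,"ry": 0,"rz": 0,"hand": 5},
    {"x": 0,"y": -0.08,"z": 0,"rx": 0,"ry": 0,"rz": 0,"hand": 5}
  ]
}}

```text
time: 10.93
eef_pos: [459.0, -44.4, 18.6]
tcp_rot: [-0.39, 3.117, -0.0]
contact_force: [0.1, -0.8, -2.0]
opening: 0.668
grasp_force: 64.4
```

```bash
python3 -c "
from h import *
ss()"
```

```text
t 10.93 stand xy [-42.3  -1. ] z 18.6 yaw 0.249 F stand [-0.1 -0.8] -2.0 tilt [ 0. -0.] op 0.668
```

Emit:
{"fn": "step_arm", "kwargs": {
  "plan": [
    {"x": 0,"y": -0.08,"z": 0,"rx": 0,"ry": 0,"rz": 0,"hand": 5},
    {"x": 0,"y": -0.08,"z": 0,"rx": 0,"ry": 0,"rz": 0,"hand": 5}
  ]
}}

```text
time: 11.1
eef_pos: [459.2, -45.1, 18.6]
tcp_rot: [0.39, -3.117, 0.0]
contact_force: [-0.1, -0.8, -0.9]
opening: 0.668
grasp_force: 64.4
```

Emit:
{"fn": "step_arm", "kwargs": {
  "plan": [
    {"x": 0,"y": -0.08,"z": 0,"rx": 0,"ry": 0,"rz": 0,"hand": 5},
    {"x": 0,"y": -0.08,"z": 0,"rx": 0,"ry": 0,"rz": 0,"hand": 5}
  ]
}}

```text
time: 11.27
eef_pos: [459.4, -45.9, 18.6]
tcp_rot: [-0.39, 3.117, -0.0]
contact_force: [-0.1, -0.1, -0.3]
opening: 0.669
grasp_force: 64.4
```

```bash
python3 -c "
from h import *
ss()"
```

```text
t 11.27 stand xy [-42.3  -2.6] z 18.6 yaw 0.249 F stand [-0.1 -0.1] -0.3 tilt [ 0. -0.] op 0.669
```

Emit:
{"fn": "step_arm", "kwargs": {
  "plan": [
    {"x": 0,"y": -0.08,"z": 0,"rx": 0,"ry": 0,"rz": 0,"hand": 5},
    {"x": 0,"y": -0.08,"z": 0,"rx": 0,"ry": 0,"rz": 0,"hand": 5}
  ]
}}

```text
time: 11.43
eef_pos: [459.5, -46.5, 18.5]
tcp_rot: [0.391, -3.117, -0.001]
contact_force: [0.2, 0.2, -0.9]
opening: 0.664
grasp_force: 64.5
```

Emit:
{"fn": "step_arm", "kwargs": {
  "plan": [
    {"x": 0,"y": -0.08,"z": 0,"rx": 0,"ry": 0,"rz": 0,"hand": 5},
    {"x": 0,"y": -0.08,"z": 0,"rx": 0,"ry": 0,"rz": 0,"hand": 5}
  ]
}}

```text
time: 11.6
eef_pos: [459.4, -46.8, 18.5]
tcp_rot: [0.391, -3.117, -0.002]
contact_force: [-1.5, 6.1, -0.1]
opening: 0.668
grasp_force: 64.6
```

```bash
python3 -c "
from h import *
ss()"
```

```text
t 11.6 stand xy [-42.5  -3.4] z 18.5 yaw 0.25 F stand [0.1 6.3] -0.1 tilt [-0.     0.001] op 0.668
```

Emit:
{"fn": "step_arm", "kwargs": {
  "plan": [
    {"x": -0.05,"y": 0.1,"z": 0.03,"rx": 0,"ry": 0,"rz": 0,"hand": 5},
    {"x": -0.12,"y": 0.1,"z": 0.05,"rx": 0,"ry": 0,"rz": 0,"hand": 5},
    {"x": -0.2,"y": 0.1,"z": 0.05,"rx": 0,"ry": 0,"rz": 0,"hand": 5},
    {"x": -0.2,"y": 0.1,"z": 0.05,"rx": 0,"ry": 0,"rz": 0,"hand": 5}
  ]
}}

```text
time: 11.93
eef_pos: [460.7, -46.1, 18.3]
tcp_rot: [0.39, -3.116, 0.001]
contact_force: [-6.1, -0.2, 7.2]
opening: 0.669
grasp_force: 65.7
```

```bash
python3 -c "
from h import *
ss()"
```

```text
t 11.93 stand xy [-41.2  -3.1] z 18.3 yaw 0.249 F stand [-5.9  1.3] 7.2 tilt [-0.002 -0.001] op 0.669
```

Emit:
{"fn": "step_arm", "kwargs": {
  "plan": [
    {"x": -0.07,"y": 0,"z": -0.03,"rx": 0,"ry": 0,"rz": 0,"hand": 5},
    {"x": -0.07,"y": 0,"z": -0.03,"rx": 0,"ry": 0,"rz": 0,"hand": 5},
    {"x": -0.07,"y": 0,"z": -0.03,"rx": 0,"ry": 0,"rz": 0,"hand": 5}
  ]
}}

```text
time: 12.18
eef_pos: [460.7, -46.0, 18.3]
tcp_rot: [0.389, -3.115, 0.001]
contact_force: [-7.8, -1.0, 3.9]
opening: 0.667
grasp_force: 65.4
```

```bash
python3 -c "
from h import *
ss()"
```

```text
t 12.18 stand xy [-41.1  -3. ] z 18.3 yaw 0.249 F stand [-7.8  1. ] 3.9 tilt [-0.003 -0.001] op 0.667
```

Emit:
{"fn": "step_arm", "kwargs": {
  "plan": [
    {"x": -0.05,"y": 0,"z": 0,"rx": 0,"ry": 0,"rz": 0,"hand": 5},
    {"x": -0.05,"y": 0,"z": 0,"rx": 0,"ry": 0,"rz": 0,"hand": 5},
    {"x": -0.05,"y": 0,"z": 0,"rx": 0,"ry": 0,"rz": 0,"hand": 5},
    {"x": -0.05,"y": 0,"z": 0,"rx": 0,"ry": 0,"rz": 0,"hand": 5},
    {"x": -0.05,"y": 0,"z": 0,"rx": 0,"ry": 0,"rz": 0,"hand": 5},
    {"x": -0.05,"y": 0,"z": 0,"rx": 0,"ry": 0,"rz": 0,"hand": 5}
  ]
}}

```text
time: 12.68
eef_pos: [460.7, -46.0, 18.3]
tcp_rot: [0.389, -3.114, 0.002]
contact_force: [-10.2, -1.7, 6.7]
opening: 0.67
grasp_force: 65.6
```

```bash
python3 -c "
from h import *
ss()"
```

```text
t 12.68 stand xy [-41.1  -3. ] z 18.3 yaw 0.248 F stand [-10.3   0.8] 6.7 tilt [-0.004 -0.001] op 0.67
```

Emit:
{"fn": "step_arm", "kwargs": {
  "plan": [
    {"x": 0.1,"y": 0,"z": -0.05,"rx": 0,"ry": 0,"rz": 0,"hand": 5},
    {"x": 0.17,"y": 0,"z": -0.1,"rx": 0,"ry": 0,"rz": 0,"hand": 5},
    {"x": 0.17,"y": 0,"z": -0.1,"rx": 0,"ry": 0,"rz": 0,"hand": 5}
  ]
}}

```text
time: 12.93
eef_pos: [460.7, -46.1, 19.3]
tcp_rot: [0.39, -3.117, 0.0]
contact_force: [-3.4, 0.5, -1.5]
opening: 0.67
grasp_force: 64.4
```

```bash
python3 -c "
from h import *
ss()"
```

```text
t 12.93 stand xy [-41.1  -3.1] z 19.3 yaw 0.249 F stand [-3.2  1.4] -1.5 tilt [-0. -0.] op 0.67
```

Emit:
{"fn": "step_arm", "kwargs": {
  "plan": [
    {"x": 0,"y": 0,"z": 0.08,"rx": 0,"ry": 0,"rz": 0,"hand": 5},
    {"x": 0,"y": 0,"z": 0.1,"rx": 0,"ry": 0,"rz": 0,"hand": 5},
    {"x": 0,"y": 0,"z": 0.1,"rx": 0,"ry": 0,"rz": 0,"hand": 7.6},
    {"x": 0,"y": 0,"z": 0.1,"rx": 0,"ry": 0,"rz": 0,"hand": 7.6},
    {"x": 0,"y": 0,"z": 0.1,"rx": 0,"ry": 0,"rz": 0,"hand": 7.6}
  ]
}}

```text
time: 13.35
eef_pos: [461.8, -46.2, 18.6]
tcp_rot: [-0.39, 3.116, -0.001]
contact_force: [0.4, -0.5, -0.1]
opening: 0.89
grasp_force: 0.0
```

```bash
python3 -c "
from h import *
ss();st()"
```

```text
t 13.35 stand xy [-40.1  -3.4] z 18.6 yaw 0.249 F stand [ 0.2 -0.6] -0.1 tilt [ 0.001 -0.   ] op 0.89
13.35 [461.8 -46.2  18.6] [-3.900e-01  3.116e+00 -1.000e-03] [ 0.4 -0.5 -0.1] 0.89 0.0
toolx [-0.969 -0.247 -0.001] tooly [-0.247  0.969 -0.001]
```

```bash
python3 -c "
from h import *
print(to(486.5,88.5,110),to(486.5,88.5,31))"
```

```text
[-5.73 12.44 -9.14] [-5.72 12.44 -1.24]
```

Emit:
{"fn": "step_arm", "kwargs": {
  "plan": [
    {"x": 0,"y": 0,"z": -1,"rx": 0,"ry": 0,"rz": 0,"hand": 7.8},
    {"x": 0,"y": 0,"z": -4,"rx": 0,"ry": 0,"rz": 0,"hand": 7.8},
    {"x": 0,"y": 0,"z": -8,"rx": 0,"ry": 0,"rz": 0,"hand": 7.8},
    {"x": 0,"y": 0,"z": -9,"rx": 0,"ry": 0,"rz": 0,"hand": 6},
    {"x": 0,"y": 0,"z": -9,"rx": 0,"ry": 0,"rz": 0,"hand": 4}
  ]
}}

```text
time: 13.77
eef_pos: [463.2, -46.6, 111.6]
tcp_rot: [-0.39, 3.111, -0.004]
contact_force: [0.9, -1.1, -0.4]
opening: 0.647
grasp_force: 0.0
```

Emit:
{"fn": "step_arm", "kwargs": {
  "plan": [
    {"x": -1.5,"y": 3.2,"z": 0,"rx": 0,"ry": 0,"rz": 0.1,"hand": 4},
    {"x": -3,"y": 6.4,"z": 0,"rx": 0,"ry": 0,"rz": 0.2,"hand": 4},
    {"x": -4.5,"y": 9.6,"z": 0,"rx": 0,"ry": 0,"rz": 0.3,"hand": 4},
    {"x": -5.6,"y": 12.5,"z": 0,"rx": 0,"ry": 0,"rz": 0.4,"hand": 4},
    {"x": -5.6,"y": 12.5,"z": 0,"rx": 0,"ry": 0,"rz": 0.49,"hand": 4},
    {"x": -5.6,"y": 12.5,"z": 0,"rx": 0,"ry": 0,"rz": 0.49,"hand": 4},
    {"x": -5.6,"y": 12.5,"z": 0,"rx": 0,"ry": 0,"rz": 0.49,"hand": 4}
  ]
}}

```text
time: 14.35
eef_pos: [484.1, 89.1, 107.5]
tcp_rot: [-0.371, -3.119, 0.001]
contact_force: [-0.6, 0.2, 0.4]
opening: 0.469
grasp_force: 0.0
```

```bash
python3 - <<'E'
from h import *
st();print(to(486.5,88.5,31))
d=save('wrist','w5.png');t=save('top','t5.png')
im=d['image'].astype(int)
m=((im[...,0]>150)&(im[...,1]<170)&(im[...,1]>50)&(im[...,2]<60)&(im[...,0]-im[...,1]>80)).astype(np.uint8)
m[400:]=0
n,l,s,c=cv2.connectedComponentsWithStats(m)
for k in range(1,n):
    if s[k,4]>40: print(s[k],c[k],ray(d,*c[k],63.5,True).round(1))
E
```

```text
14.35 [484.1  89.1 107.5] [-3.710e-01 -3.119e+00  1.000e-03] [-0.6  0.2  0.4] 0.469 0.0
toolx [-0.972  0.235  0.001] tooly [ 0.235  0.972 -0.   ]
[-0.25  0.    7.65]
[123 230  18  18 181] [131.52486188 238.32044199] [440.1 -10.6  63.5]
[309 260  26  21  66] [319.25757576 266.15151515] [480.1  89.4  63.5]
```

View pics/w5.png

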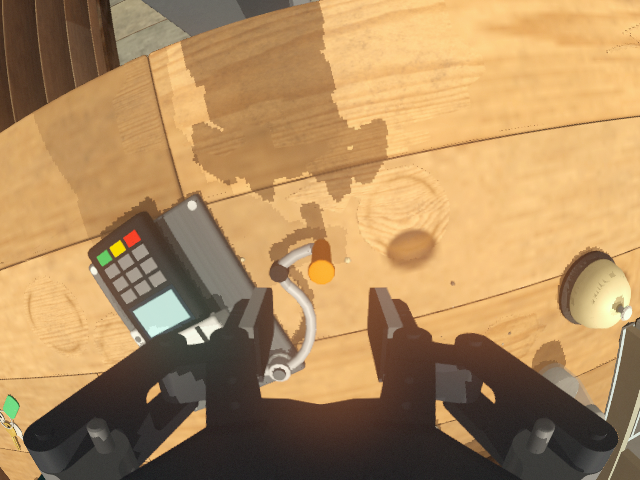

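The reader sits squarely in the stand and the knob head is at (321,268). Going down to grip it.

Emit:
{"fn": "step_arm", "kwargs": {
  "plan": [
    {"x": 0,"y": 0,"z": 3,"rx": 0,"ry": 0,"rz": 0,"hand": 4},
    {"x": 0,"y": 0,"z": 6,"rx": 0,"ry": 0,"rz": 0,"hand": 4},
    {"x": 0,"y": 0,"z": 7.3,"rx": 0,"ry": 0,"rz": 0,"hand": 4},
    {"x": 0,"y": 0,"z": 7.6,"rx": 0,"ry": 0,"rz": 0,"hand": 4},
    {"x": 0,"y": 0,"z": 7.6,"rx": 0,"ry": 0,"rz": 0,"hand": 2},
    {"x": 0,"y": 0,"z": 7.6,"rx": 0,"ry": 0,"rz": 0,"hand": 2},
    {"x": 0,"y": 0,"z": 7.6,"rx": 0,"ry": 0,"rz": 0,"hand": 0.5},
    {"x": 0,"y": 0,"z": 7.6,"rx": 0,"ry": 0,"rz": 0,"hand": 0.5},
    {"x": 0,"y": 0,"z": 7.6,"rx": 0,"ry": 0,"rz": 0,"hand": 0.5}
  ]
}}

```text
time: 15.2
eef_pos: [485.4, 89.3, 33.5]
tcp_rot: [0.376, 3.117, 0.002]
contact_force: [2.9, 3.4, 1.3]
opening: 0.138
grasp_force: 58.4
```

```bash
python3 - <<'E'
from h import *
st();ss()
R=Ro.from_rotvec(state()['tcp_rot']).as_matrix()[:2,:2]
f=lambda q:99*np.array([np.cos(np.radians(189.7)-(q-.07)),np.sin(np.radians(189.7)-(q-.07))])
for q in np.arange(.72,-.02,-.06): print(round(q,2),(R.T@(f(q)-f(.8))/10).round(2))
E
```

```text
15.2 [485.4  89.3  33.5] [3.760e-01 3.117e+00 2.000e-03] [2.9 3.4 1.3] 0.138 58.4
toolx [-0.971  0.238 -0.002] tooly [0.238 0.971 0.002]
t 15.2 stand xy [ 16.2 122.1] z 33.5 yaw -0.24 F stand [3.7 2.6] 1.3 tilt [0.003 0.001] op 0.138
0.72 [ 0.22 -0.76]
0.66 [ 0.34 -1.34]
0.6 [ 0.43 -1.93]
0.54 [ 0.49 -2.52]
0.48 [ 0.5  -3.11]
0.42 [ 0.49 -3.71]
0.36 [ 0.43 -4.3 ]
0.3 [ 0.34 -4.89]
0.24 [ 0.22 -5.47]
0.18 [ 0.06 -6.04]
0.12 [-0.13 -6.6 ]
0.06 [-0.36 -7.15]
-0.0 [-0.61 -7.69]
```

Emit:
{"fn": "step_arm", "kwargs": {
  "plan": [
    {"x": 0.12,"y": -0.4,"z": 0,"rx": 0,"ry": 0,"rz": 0,"hand": 0.5},
    {"x": 0.22,"y": -0.76,"z": 0,"rx": 0,"ry": 0,"rz": 0,"hand": 0.5},
    {"x": 0.34,"y": -1.34,"z": 0,"rx": 0,"ry": 0,"rz": 0,"hand": 0.5},
    {"x": 0.43,"y": -1.93,"z": 0,"rx": 0,"ry": 0,"rz": 0,"hand": 0.5},
    {"x": 0.49,"y": -2.52,"z": 0,"rx": 0,"ry": 0,"rz": 0,"hand": 0.5},
    {"x": 0.5,"y": -3.11,"z": 0,"rx": 0,"ry": 0,"rz": 0,"hand": 0.5},
    {"x": 0.49,"y": -3.71,"z": 0,"rx": 0,"ry": 0,"rz": 0,"hand": 0.5},
    {"x": 0.43,"y": -4.3,"z": 0,"rx": 0,"ry": 0,"rz": 0,"hand": 0.5},
    {"x": 0.34,"y": -4.89,"z": 0,"rx": 0,"ry": 0,"rz": 0,"hand": 0.5},
    {"x": 0.22,"y": -5.47,"z": 0,"rx": 0,"ry": 0,"rz": 0,"hand": 0.5},
    {"x": 0.06,"y": -6.04,"z": 0,"rx": 0,"ry": 0,"rz": 0,"hand": 0.5},
    {"x": 0.06,"y": -6.04,"z": 0,"rx": 0,"ry": 0,"rz": 0,"hand": 0.5}
  ]
}}

```text
time: 16.2
eef_pos: [471.5, 28.7, 33.4]
tcp_rot: [0.378, 3.114, -0.003]
contact_force: [6.4, -4.7, -2.7]
opening: 0.133
grasp_force: 58.5
```

```bash
python3 -c "
from h import *
st();ss()"
```

```text
16.2 [471.5  28.7  33.4] [ 3.780e-01  3.114e+00 -3.000e-03] [ 6.4 -4.7 -2.7] 0.133 58.5
toolx [-0.971  0.239 -0.005] tooly [ 0.239  0.971 -0.001]
t 16.2 stand xy [-12.3  66.8] z 33.4 yaw -0.241 F stand [ 5.1 -6.1] -2.7 tilt [ 0.004 -0.002] op 0.133
```

Emit:
{"fn": "step_arm", "kwargs": {
  "plan": [
    {"x": -0.06,"y": -0.19,"z": 0,"rx": 0,"ry": 0,"rz": 0,"hand": 0.5},
    {"x": -0.12,"y": -0.38,"z": 0,"rx": 0,"ry": 0,"rz": 0,"hand": 0.5},
    {"x": -0.19,"y": -0.56,"z": 0,"rx": 0,"ry": 0,"rz": 0,"hand": 0.5},
    {"x": -0.26,"y": -0.75,"z": 0,"rx": 0,"ry": 0,"rz": 0,"hand": 0.5},
    {"x": -0.34,"y": -0.93,"z": 0,"rx": 0,"ry": 0,"rz": 0,"hand": 0.5},
    {"x": -0.42,"y": -1.11,"z": 0,"rx": 0,"ry": 0,"rz": 0,"hand": 0.5},
    {"x": -0.42,"y": -1.11,"z": 0,"rx": 0,"ry": 0,"rz": 0,"hand": 0.5},
    {"x": -0.42,"y": -1.11,"z": 0,"rx": 0,"ry": 0,"rz": 0,"hand": 0.5}
  ]
}}

```text
time: 16.87
eef_pos: [470.9, 18.9, 33.2]
tcp_rot: [0.378, 3.118, 0.002]
contact_force: [-1.2, 5.2, 6.2]
opening: 0.136
grasp_force: 59.4
```

```bash
python3 -c "
from h import *
st();ss()"
```

```text
16.8667 [470.9  18.9  33.2] [3.780e-01 3.118e+00 2.000e-03] [-1.2  5.2  6.2] 0.136 59.4
toolx [-0.971  0.239 -0.001] tooly [0.239 0.971 0.001]
t 16.87 stand xy [-15.2  57.4] z 33.2 yaw -0.241 F stand [0.1 5.3] 6.2 tilt [0.001 0.001] op 0.136
```

Emit:
{"fn": "step_arm", "kwargs": {
  "plan": [
    {"x": 0,"y": 0,"z": 0,"rx": 0,"ry": 0,"rz": 0,"hand": 3},
    {"x": 0,"y": 0,"z": 0,"rx": 0,"ry": 0,"rz": 0,"hand": 3},
    {"x": 0,"y": 0,"z": 0,"rx": 0,"ry": 0,"rz": 0,"hand": 3.5},
    {"x": 0,"y": 0,"z": 0,"rx": 0,"ry": 0,"rz": 0,"hand": 3.5},
    {"x": 0,"y": 0,"z": -3,"rx": 0,"ry": 0,"rz": 0,"hand": 3.5},
    {"x": 0,"y": 0,"z": -6,"rx": 0,"ry": 0,"rz": 0,"hand": 3.5},
    {"x": 0,"y": 0,"z": -9,"rx": 0,"ry": 0,"rz": 0,"hand": 3.5},
    {"x": 2,"y": 0,"z": -9,"rx": 0,"ry": 0,"rz": 0,"hand": 3.5},
    {"x": 4,"y": 0,"z": -9,"rx": 0,"ry": 0,"rz": 0,"hand": 3.5},
    {"x": 4,"y": 0,"z": -9,"rx": 0,"ry": 0,"rz": 0,"hand": 3.5}
  ]
}}

```text
time: 17.7
eef_pos: [429.0, 28.8, 122.6]
tcp_rot: [-0.376, -3.117, 0.0]
contact_force: [0.4, 0.9, -0.1]
opening: 0.415
grasp_force: 0.0
```

```bash
python3 - <<'E'
from h import *
ss(); d=save('wrist','w6.png')
c=cv2.resize(d['image'][140:440,120:520],None,fx=2,fy=2,interpolation=cv2.INTER_CUBIC); cv2.imwrite('pics/w6c.png',c[:,:,::-1])
E
```

```text
t 17.7 stand xy [-53.4  77.3] z 122.6 yaw -0.24 F stand [0.6 0.8] -0.1 tilt [-0.002  0.   ] op 0.415
```

View pics/w6c.png

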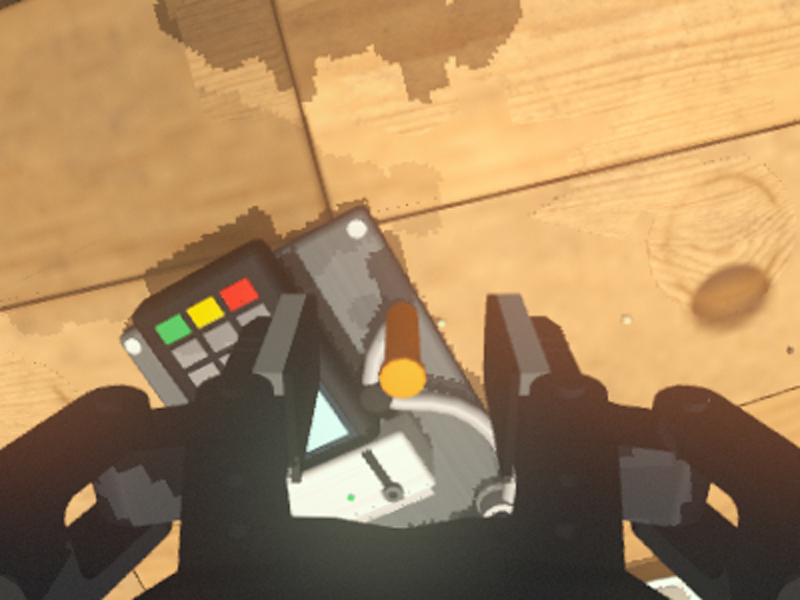

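```bash
python3 - <<'E'
from h import *
def S(d,u,v,z): return (RS.T@(ray(d,u,v,z,True)[:2]-OS)).round(1)
d=load('w6.png');print('after',S(d,120+136/2,140+307/2,26),S(d,120+262/2,140+240/2,26),'corner',S(d,303,243.5,10))
e=load('w5.png');print('before',S(e,90,246,26),S(e,147,210,26),'corner',S(e,194,194,10))
def led(d):
    im=d['image'].astype(int)
    for key,mk in(('green',(im[...,1]>140)&(im[...,0]<100)&(im[...,2]<130)),('red',(im[...,0]>180)&(im[...,1]<70)&(im[...,2]<70)),('yellow',(im[...,0]>200)&(im[...,1]>180)&(im[...,2]<70))):
        n,l,s,c=cv2.connectedComponentsWithStats(mk.astype(np.uint8))
        if n>1: k=1+np.argmax(s[1:,4]);print(key,s[k,4],S(d,*c[k],26))
led(e);led(d)
E
```

```text
after [-66.5 -25.4] [-66.6  30.5] corner [-56.4  64.8]
before [-65.9 -23.2] [-63.7  34.5] corner [-56.5  63.4]
green 9 [  10.1 -253.1]
red 154 [-53.6  12.6]
yellow 151 [-53.2  -2.5]
green 137 [-52.6 -17.5]
red 7 [-57.5  10.5]
yellow 293 [ 2.6 48. ]
```

```bash
python3 - <<'E'
from h import *
def S(d,u,v,z): return (RS.T@(ray(d,u,v,z,True)[:2]-OS)).round(1)
for f,b in(('w5.png',(90,200,160,280)),('w6.png',(180,255,262,330))):
    d=load(f);x0,y0,x1,y1=b;h=cv2.cvtColor(d['image'][y0:y1,x0:x1],cv2.COLOR_RGB2HSV)
    for key,(lo,hi) in dict(red=(172,180),red0=(0,4),yellow=(22,34),green=(55,80)).items():
        m=cv2.inRange(h,(lo,150,90),(hi,255,255));n,l,s,c=cv2.connectedComponentsWithStats(m)
        if n>1: k=1+np.argmax(s[1:,4]);print(f,key,s[k,4],S(d,c[k][0]+x0,c[k][1]+y0,26))
    u=b
t0=load('t5.png');t1=save('top','t6.png')
for d in(t0,t1):
    x0,y0,x1,y1=325,270,395,330;h=cv2.cvtColor(d['image'][y0:y1,x0:x1],cv2.COLOR_RGB2HSV)
    for key,(lo,hi) in dict(yellow=(22,34),green=(50,80)).items():
        m=cv2.inRange(h,(lo,120,70),(hi,255,255));n,l,s,c=cv2.connectedComponentsWithStats(m)
        if n>1: k=1+np.argmax(s[1:,4]);print(key,s[k,4],(RS.T@(ray(d,c[k][0]+x0,c[k][1]+y0,26)[:2]-OS)).round(1))
E
```

```text
w5.png red0 177 [-53.4  12.6]
w5.png yellow 173 [-53.2  -2.5]
w6.png red0 194 [-53.5  12.5]
w6.png yellow 188 [-53.3  -2.5]
yellow 31 [-51.3  -3.2]
green 27 [-50.4 -17.5]
yellow 35 [-51.1  -2.9]
green 27 [-50.4 -17.5]
```

```bash
python3 -c "
from h import *
print(env.job_done())"
```

```text
the job is handed in; nothing more can be done
None
```

The reader was pressed against the contacts with about 8 N and clamped by the arm, and the job is handed in; the hand-in returned no verdict, so I can't confirm it passed.

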